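# Mount a stone slab and find the socket for its clamp nut

## Robot

A 6-joint arm with a two-finger parallel gripper is mounted at the origin on the work surface. World frame = base frame: x ahead of the robot, y to its left, z up, the work surface at z = 0. Lengths are in m, angles in rad, forces in N, time in s.
With the tool pointing down it reaches from about 0.225 to 0.875 m from the base axis. Payload 3.4 kg.
Tool frame: the origin (TCP) lies between the finger pads; the fingertips stand 17 mm ahead of it and the grasp point (between the pads) lies 2 mm behind it; y points along the fingers, z is the direction in which the jaws open and shut, and the axes are right-handed (so a half turn about y gives the same grasp; the last joint's range is limited). The gripper opens to 85 mm and grips with 20 to 120 N. Pads are 22 mm wide; open, the fingers measure 114 mm over their backs; the gripper's body (76 mm by 85 mm) begins 54 mm behind the grasp point. The pads swing forward as they close: fully open they stand 13 mm farther back than shut.
Start: joints at [1.085, 0.276, 1.505, -0, 1.361, -0.121], TCP at [0.205, 0.537, 0.248] pointing down, gripper open.
Joint ranges: [-2.89, 2.89], [-0.75, 2.08], [0.22, 2.7], [-1.18, 4.32], [0.11, 2.71], [-2.7, 2.7]. Speed limits (rad/s): [2.57, 2.57, 3.14, 3.14, 3.14, 3.14].

## Interface

Orientations are given as a unit quaternion [w, x, y, z].
In Python, from rig import manip, get_image, camera_model, sign_off, spot_in, silhouettes, spot_point gives the robot as it stands.
- The arm moves only by the tool jog_arm, never from a script. Its argument "targets" is a list of rows, each a list of 3 entries, a list of its own where there are three numbers: the finger opening in m, from 0 to 0.0854, then the shift along the world's x, y, z in m, then the turn about the world's z in rad. In form: [[claw, [x, y, z], spin], ...]. A call has 1 to 10 rows; each row shifts and turns the commanded pose from where the row before left it; what a row does not reach is not made up. A row lasts 1/8 s, in which the tool goes at most 62.5 mm and 10.7 degrees, less where a joint would pass 70% of its speed; a pose out of reach is approached as far as the arm can. A call with a gripper value outside its range is refused whole. The fingers move at their own pace and stop on an object; "force" is the grip in N (left out, the last holds). Time passes only in rows, so rows that do not move let the fingers close. It gives the time, the measured TCP pose, the force and the opening at its end, in the units of the state.
- manip.get_state(): the state, without advancing time (a new reading comes with each control period).
- get_image(name): name is "scene" or "top" or "wrist"; returns (picture, depth): 420x560x3 uint8, red, green, blue; 420x560 float32, m along the optical axis (not along the pixel's ray), 0 where there is no reading.
- camera_model(name): a dict with "mtx" (3x3 intrinsics, pixels), "world_from_camera" (4x4, takes a point from camera to world coordinates). Camera axes: x right, y up, looking along -z (the intrinsics and any distortion apply to the point x, -y, -z); pixel columns grow to the right and rows downward; lengths in m; the calibration is good to about 2 mm. A picture is of the moment at which its call begins: read the wrist's pose just before it. camera_model takes no time and is no camera call; for the wrist camera it gives the pose at the moment of the call.
- sign_off(): hands the job in, once; it reports no verdict.
Trained networks look in the newest picture that a camera, given by its name, has taken for a name from the list of things; names that differ only in an ending like _2 or _b are one class to them, and where a whole thing is asked for, a point or a joint stands for the part that bears it (a point fixed in the world has none). Each returns a list of dicts, best first, with "score" (0 to 1); they miss things now and then, are a little off and sometimes report something else, mostly with a low value. They report only what shows in the picture. A call takes as long as a camera call.
- spot_in(name, camera): "position" ([column, row] in pixels, amid what is visible of it).
- silhouettes(name, camera): "mask" (420x560 bool, what is visible of it) and "position" ([column, row] in pixels, amid what is visible of it).
- spot_point(name, camera): "position" ([column, row] in pixels: a listed point, or the origin of a listed thing).
The state is a dict: "clock": time; "qpos": joint angles; "qd": joint speeds; "effort": joint torques, N m; "position": TCP position; "ee_rot": TCP orientation; "contact_force": force on the tool from outside, world axes, zero at the start; "moment": the same for the moment, N m; "width": finger opening in m.
Only numpy, scipy, OpenCV 4.12 (cv2) and the standard library are available. Lean on these libraries where they do the work, as an engineer would, in place of code of your own. Each camera call takes 0.05 s, during which the arm holds its last target.

## Task

First lift the polished stone slab from its wooden stand and slide it down into the slot of the specimen clamp until it sits fully home. Then find, by trying, which of the three T-grip sockets fits the clamp nut on the yellow disc, and finish while still gripping that socket, pushed fully down over the nut: do not let go. The other two sockets must end up standing in their rack, and the specimen box, crystal and dish are to be left alone.

Things in the scene. Friction and masses are not known exactly. Their poses are not given: they have to be found in the camera images.
- clamp: specimen clamp, fixed grey plate 160 (x) by 210 (y) by 15 mm. Origin: centre of its underside, z up. Carries the slab slot and three brass hex nuts, 13, 21 and 29 mm across flats, whose places are swapped every time: the clamp nut on the yellow disc at the plate's centre, and two spare nuts at (45, -66) and (-45, -66) mm that play no part
- slot_floor (a point): centre of the slot's floor, 15 mm above the bench, axes as the clamp's, at (0, 78) mm on the clamp. Slot: 11 mm wide along y, 84 mm long along x, aluminium walls 26 mm high with small flared lips up to 32 mm above the floor
- clamp_nut (a point): foot of the clamp nut, on its axis, on the plate's top 15 mm above the bench, axes as the clamp's. The nut is 13, 21 or 29 mm across flats, not told which; it does not turn; two flats face +x and -x; 14 mm high (top 4 mm bevelled inwards by 1.5 mm), stud tip at 18 mm. The fitting socket (1.5 mm play all round) goes down to the plate: its origin comes to this point
- collar_top (a point): centre of the top of the round steel collar around the clamp nut, on its axis, 8 mm above the plate. Inside, the collar leaves 2 mm beyond the corners of the fitting socket. A socket too large stops on the collar, 8 mm above the plate; one too small (or turned so that its bore misses the nut's flats) stops on the nut's top, 14 mm above the plate
- slab: polished purple banded stone slab, 80 (x) by 9 (y) by 70 mm high, about 0.13 kg, standing on edge. Origin: centre of its lower edge face, z up. Pinch its upper part across y. Either way round will do
- stand: fixed wooden stand, 100 (x) by 50 (y) by 28 mm, holding the slab upright in a groove 13 mm wide along y, 88 mm long, floor 8 mm above the bench, walls up to 28 mm. Origin: centre of its underside
- rack: fixed grey socket rack, open tray 235 (x) by 80 (y) by 20 mm with 5 mm walls and floor; two dividers make three wells in a row along x, centres at x = -75, 0, +75 mm. Origin: centre of its underside. Sockets stand on its floor, 5 mm above the bench
- socket_small: blue T-grip socket for a 13 mm nut, 100 g, 83 mm tall, upright in a rack well (which one varies). Origin: centre of its open lower end, z up. Lowest 30 mm: steel hex tube, 21.2 mm over flats, 24.5 over corners; hex bore 16 mm over flats, 24 deep, two flats facing +x and -x. Then a 16 mm round shank. From 45 mm up: blue grip bar, 44 mm along x, 16 thick along y (pinch across y)
- socket_medium: white T-grip socket for a 21 mm nut, 130 g, 83 mm tall, upright in a rack well (which one varies). Origin: centre of its open lower end, z up. Lowest 30 mm: steel hex tube, 29.2 mm over flats, 33.7 over corners; hex bore 24 mm over flats, 24 deep, two flats facing +x and -x. Then a 16 mm round shank. From 45 mm up: white grip bar, 44 mm along x, 16 thick along y (pinch across y)
- socket_large: red T-grip socket for a 29 mm nut, 170 g, 83 mm tall, upright in a rack well (which one varies). Origin: centre of its open lower end, z up. Lowest 30 mm: steel hex tube, 37.2 mm over flats, 43 over corners; hex bore 32 mm over flats, 24 deep, two flats facing +x and -x. Then a 16 mm round shank. From 45 mm up: red grip bar, 44 mm along x, 16 thick along y (pinch across y)
- specimen_box: bystander: clear open box with a dark rock, 60 by 60 by 45 mm, origin at the centre of its underside
- crystal: bystander: purple crystal cluster on a round wooden foot 56 mm wide, about 55 mm high, origin at the centre of its underside
- dish: bystander: white dish, 70 mm wide, 30 mm high, origin at the centre of its underside

How it is judged:
On the way, in this order (a step that is already met when the one before it is completed fails the run):
1. the slab sits fully home in the clamp's slot (z of slab in the frame of slot_floor between -0.004 and 0.004 m and horizontal distance between slab and slot_floor below 0.007 m and angle between slab's own z axis and vertical below 0.1 rad and angle between the x axis of slab and the x axis of clamp, either way round below 0.12 rad), for 0.2 s.
2. the fitting socket is fully down over the clamp nut (((z of socket_small in the frame of clamp_nut below 0.004 m and horizontal distance between socket_small and clamp_nut below 0.004 m and angle between socket_small's own z axis and vertical below 0.1 rad) or (z of socket_medium in the frame of clamp_nut below 0.004 m and horizontal distance between socket_medium and clamp_nut below 0.004 m and angle between socket_medium's own z axis and vertical below 0.1 rad) or (z of socket_large in the frame of clamp_nut below 0.004 m and horizontal distance between socket_large and clamp_nut below 0.004 m and angle between socket_large's own z axis and vertical below 0.1 rad))), for 0.2 s.
At the end, for the whole second after the job is handed in: Slab in line in the slot, within 4 mm of its floor, 7 mm of its centre, 6 degrees of upright. One socket over the clamp nut, lower end within 4 mm of the plate and axis, 6 degrees of upright, at rest, gripped by the fingers (over 2 N). The other two stand on the rack's floor, any well (all of step 1 and ((z of socket_small in the frame of clamp_nut below 0.004 m and horizontal distance between socket_small and clamp_nut below 0.004 m and angle between socket_small's own z axis and vertical below 0.1 rad and contact force between the fingers and socket_small above 2 N and linear speed of socket_small below 0.02 m/s and x of socket_medium in the frame of rack between -0.115 and 0.115 m and y of socket_medium in the frame of rack between -0.038 and 0.038 m and height (world z) of each of socket_medium, socket_large below 0.012 m and angle between each of socket_medium, socket_large's own z axis and vertical below 0.15 rad and x of socket_large in the frame of rack between -0.115 and 0.115 m and y of socket_large in the frame of rack between -0.038 and 0.038 m) or (z of socket_medium in the frame of clamp_nut below 0.004 m and horizontal distance between socket_medium and clamp_nut below 0.004 m and angle between socket_medium's own z axis and vertical below 0.1 rad and contact force between the fingers and socket_medium above 2 N and linear speed of socket_medium below 0.02 m/s and x of socket_small in the frame of rack between -0.115 and 0.115 m and y of socket_small in the frame of rack between -0.038 and 0.038 m and height (world z) of each of socket_small, socket_large below 0.012 m and angle between each of socket_small, socket_large's own z axis and vertical below 0.15 rad and x of socket_large in the frame of rack between -0.115 and 0.115 m and y of socket_large in the frame of rack between -0.038 and 0.038 m) or (z of socket_large in the frame of clamp_nut below 0.004 m and horizontal distance between socket_large and clamp_nut below 0.004 m and angle between socket_large's own z axis and vertical below 0.1 rad and contact force between the fingers and socket_large above 2 N and linear speed of socket_large below 0.02 m/s and x of socket_small in the frame of rack between -0.115 and 0.115 m and y of socket_small in the frame of rack between -0.038 and 0.038 m and height (world z) of each of socket_small, socket_medium below 0.012 m and angle between each of socket_small, socket_medium's own z axis and vertical below 0.15 rad and x of socket_medium in the frame of rack between -0.115 and 0.115 m and y of socket_medium in the frame of rack between -0.038 and 0.038 m))); the arm keeps its last pose, push and grip.
It fails at once if the specimen box is moved by more than 20 mm (distance of specimen_box from where it was at the start of the episode above 0.02 m).
It fails at once if the crystal is moved by more than 20 mm (distance of crystal from where it was at the start of the episode above 0.02 m).
It fails at once if the dish is moved by more than 20 mm (distance of dish from where it was at the start of the episode above 0.02 m).
It also fails if it takes over 64 s, if anything falls off the work surface, if the arm or the gripper's body presses on something with over 40 N, if the wrist force passes 120 N, or if a joint passes its speed limit or range.

## Working session

There is one attempt and no reset: what is moved stays moved. The work goes in short steps, Python scripts to look and compute and a tool call to move; the robot and the scene stay as the last step left them, time stands still between calls to the robot, and variables do not carry over. Pictures are saved under pics/ and viewed, and the job is handed in when it is done.

Besides the shell and the picture viewer there is one more tool, called after "Emit:" as a command line: name --argument value ..., lists and objects as JSON in quotes. jog_arm: Moves the arm, as the interface text tells. Its arguments: {"type":"object","properties":{"targets":{"type":"array","items":{"type":"array"}},"force":{"type":"number"}},"required":["targets"]}

```bash
ls; mkdir -p pics
python3 - <<'E'
from rig import *
import cv2, numpy as np
s=manip.get_state();print(s)
for n in ["scene","top"]:
    p,d=get_image(n); cv2.imwrite(f"pics/a_{n}.png",p[:,:,::-1]); np.save(f"pics/a_{n}.npy",d)
    c=camera_model(n);print(n,c)
E
```

```text
pics
{'clock': 0.0, 'qpos': array([ 1.08498653e+00,  2.76599688e-01,  1.50617857e+00,  1.07441910e-05,
        1.36066746e+00, -1.21002320e-01]), 'qd': array([-1.16588738e-03,  9.46015472e-04,  8.04989206e-05, -9.77544249e-04,
        1.33322500e-04,  1.74054197e-05]), 'effort': array([ 1.22489717e-03, -4.16773117e+01, -2.45809346e+01, -3.91421836e-04,
        1.06375921e-02, -5.81654362e-06]), 'position': array([0.20490638, 0.53670714, 0.24741889]), 'ee_rot': array([-0.69475167,  0.69599992, -0.12846491,  0.12806634]), 'contact_force': array([-0.14775533, -0.1433283 ,  0.56955055]), 'moment': array([-0.03961543, -0.01435152, -0.03422587]), 'width': 0.08538066824265216}
scene {'mtx': array([[414.08368482,   0.        , 285.69760724],
       [  0.        , 414.08368482, 205.481743  ],
       [  0.        ,   0.        ,   1.        ]]), 'world_from_camera': array([[ 0.67301051, -0.57248256,  0.46831675,  1.05828987],
       [ 0.73951473,  0.53215176, -0.41222866, -0.43145838],
       [-0.01322187,  0.62376136,  0.78150301,  0.79899866],
       [ 0.        ,  0.        ,  0.        ,  1.        ]])}
top {'mtx': array([[434.492942  ,   0.        , 281.31003549],
       [  0.        , 434.492942  , 203.90544848],
       [  0.        ,   0.        ,   1.        ]]), 'world_from_camera': array([[-0.01962135,  0.99793025, -0.0612391 ,  0.55074329],
       [-0.99980129, -0.01936887,  0.00471391,  0.00348938],
       [ 0.00351802,  0.06131943,  0.99811199,  0.88163996],
       [ 0.        ,  0.        ,  0.        ,  1.        ]])}
```

View pics/a_scene.png

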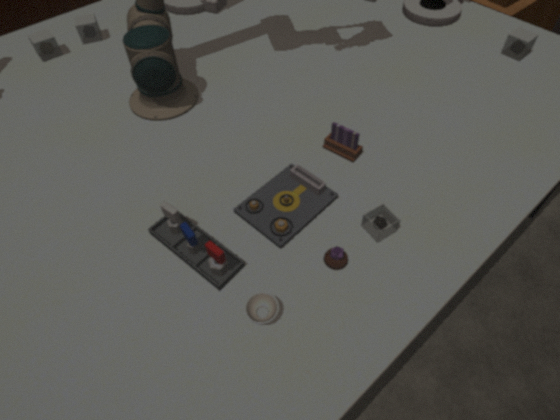

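View pics/a_top.png

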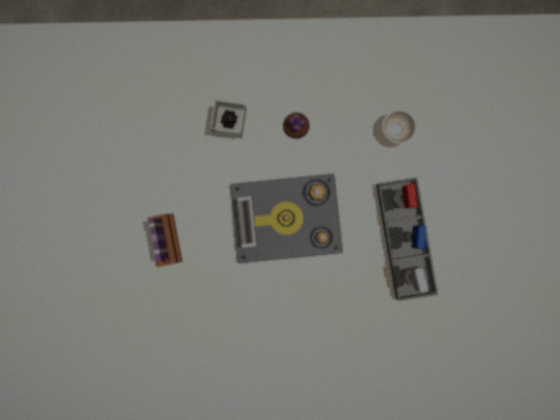

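The pictures show the stand with the slab at about (163,240) in the top view, clamp at (287,218), rack at (406,240), and the sockets ordered red, blue and white from the top.

```bash
cat > h.py <<'E'
from rig import *
import cv2, numpy as np
def ray(cam,uv,c=None):
    c=c or camera_model(cam); M=c["mtx"];T=c["world_from_camera"]
    uv=np.atleast_2d(uv).astype(float)
    d=np.c_[(uv[:,0]-M[0,2])/M[0,0],-(uv[:,1]-M[1,2])/M[1,1],-np.ones(len(uv))]
    return T[:3,3],d@T[:3,:3].T
def at_z(cam,uv,z,c=None):
    o,d=ray(cam,uv,c); return o+d*((z-o[2])/d[:,2])[:,None]
def at_depth(cam,uv,dep,c=None):
    o,d=ray(cam,uv,c); return o+d*np.asarray(dep)[:,None]
def proj(cam,P,c=None):
    c=c or camera_model(cam);T=np.linalg.inv(c["world_from_camera"]);P=np.atleast_2d(P)
    q=P@T[:3,:3].T+T[:3,3]; M=c["mtx"]
    return np.c_[M[0,0]*q[:,0]/-q[:,2]+M[0,2], M[1,1]*q[:,1]/q[:,2]+M[1,2]] if False else np.c_[M[0,0]*q[:,0]/-q[:,2]+M[0,2], M[1,1]*(-q[:,1])/-q[:,2]+M[1,2]]
def rect(cam,mask,z,c=None):
    v,u=np.nonzero(mask); P=at_z(cam,np.c_[u,v],z,c)
    r=cv2.minAreaRect((P[:,:2]*1000).astype(np.float32)); return r
def snap(cam,name):
    c=camera_model(cam); p,d=get_image(cam)
    cv2.imwrite(f"pics/{name}.png",p[:,:,::-1]); np.savez(f"pics/{name}.npz",p=p,d=d,**c); return p,d,c
E
python3 - <<'E'
from h import *
d=np.load("pics/a_top.npy")
for n in ["clamp","stand","rack","slab","socket_small","socket_medium","socket_large","specimen_box","crystal","dish"]:
    r=silhouettes(n,"top")
    for k in r[:2]:
        m=k["mask"]; v,u=np.nonzero(m); P=at_depth("top",np.c_[u,v],d[v,u])
        z=np.percentile(P[:,2],[2,25,50,75,98]).round(3)
        print(n,round(k["score"],2),np.round(k["position"]),m.sum(),"z",z,[np.round(a,1) for a in rect("top",m,z[4])], "nodepth",(d[v,u]==0).sum())
for n in ["slot_floor","clamp_nut","collar_top","clamp","rack","stand","slab","socket_small","socket_medium","socket_large"]:
    for k in spot_point(n,"top")[:1]:
        print(n,round(k["score"],2),np.round(k["position"],1))
print(manip.get_state()["clock"])
E
```

```text
clamp 0.84 [285. 219.] 7999 z [0.013 0.015 0.016 0.018 0.046] [array([575.4,  -9.5]), array([154.7, 205.5]), np.float64(4.5)] nodepth 24
clamp 0.66 [415. 234.] 394 z [0.018 0.063 0.086 0.089 0.091] [array([ 536.1, -241.5]), array([39.3, 42.6]), np.float64(84.3)] nodepth 0
stand 0.69 [169. 241.] 708 z [0.005 0.01  0.027 0.029 0.032] [array([539.2, 221.1]), array([100.5,  47.5]), np.float64(2.3)] nodepth 6
rack 0.88 [406. 244.] 3751 z [0.002 0.006 0.007 0.018 0.024] [array([ 530.8, -245.3]), array([236.,  87.]), np.float64(7.6)] nodepth 14
socket_small 0.64 [418. 234.] 385 z [0.012 0.06  0.086 0.089 0.092] [array([ 536.4, -241.6]), array([40., 40.]), np.float64(87.7)] nodepth 0
socket_small 0.3 [298. 123.] 561 z [0.002 0.008 0.01  0.031 0.048] [array([755.6, -32.5]), array([49.8, 51.4]), np.float64(44.1)] nodepth 1
socket_medium 0.67 [414. 278.] 440 z [0.012 0.038 0.08  0.089 0.092] [array([ 458.2, -235.8]), array([45.8, 41.4]), np.float64(10.0)] nodepth 2
socket_large 0.93 [407. 196.] 539 z [0.009 0.036 0.068 0.088 0.091] [array([ 611.3, -223.7]), array([49.6, 44. ]), np.float64(88.9)] nodepth 3
specimen_box 0.72 [229. 121.] 1116 z [0.001 0.006 0.026 0.037 0.048] [array([772.2,  99.1]), array([65. , 68.8]), np.float64(80.7)] nodepth 5
crystal 0.55 [297. 125.] 572 z [0.001 0.008 0.01  0.03  0.048] [array([755.1, -32. ]), array([50.6, 51.2]), np.float64(88.9)] nodepth 1
dish 0.94 [399. 129.] 929 z [0.004 0.011 0.018 0.028 0.033] [array([ 753.9, -237.7]), array([65.5, 66.5]), np.float64(88.1)] nodepth 7
slot_floor 0.74 [249.6 221.7]
clamp_nut 0.83 [288.9 217.2]
collar_top 0.92 [284.7 216.3]
rack 0.95 [408.2 240.7]
stand 0.71 [166.3 239.2]
slab 0.96 [162.5 236.4]
socket_small 0.59 [407.6 234.7]
socket_medium 0.67 [405.9 275.4]
socket_large 0.85 [402.1 199.3]
1.1
```

Run:
```python
from h import *
p=cv2.imread("pics/a_top.png"); d=np.load("pics/a_top.npy")
a=cv2.resize(cv2.convertScaleAbs(p[165:275,225:350],alpha=1.8),None,fx=5,fy=5,interpolation=cv2.INTER_CUBIC)
cv2.imwrite("pics/b1.png",a)
b=cv2.resize(cv2.convertScaleAbs(p[200:280,130:200],alpha=1.8),(350,400),interpolation=cv2.INTER_CUBIC)
e=cv2.resize(cv2.convertScaleAbs(p[170:310,365:445],alpha=1.8),(320,560),interpolation=cv2.INTER_CUBIC)
w=np.zeros((560,680,3),np.uint8);w[:400,:350]=b;w[:,355:675]=e
cv2.imwrite("pics/b2.png",w)
# height map
v,u=np.mgrid[0:420,0:560]; P=at_depth("top",np.c_[u.ravel(),v.ravel()],d.ravel()).reshape(420,560,3)
def comp(m,name,z=None):
    n,l,st,c=cv2.connectedComponentsWithStats(m.astype(np.uint8))
    for i in range(1,n):
        if st[i,4]<25: continue
        vv,uu=np.nonzero(l==i); Q=P[vv,uu]
        print(name,np.round(c[i]),st[i,4],"zmed",np.median(Q[:,2]).round(4),[np.round(x,1) for x in cv2.minAreaRect((Q[:,:2]*1000).astype(np.float32))],"mean",Q.mean(0).round(4))
Z=P[:,:,2]
roi=np.zeros_like(Z,bool);roi[150:320,130:450]=1
comp(roi&(Z>0.07)&(Z<.11),"tall")
comp(roi&(Z>0.038)&(Z<.055)&(u>225)&(u<265),"slotwall")
comp(roi&(Z>0.011)&(u>220)&(u<350),"plate")
comp(roi&(Z>0.02)&(Z<.04)&(u<200),"stand")
comp(roi&(Z>0.014)&(Z<.03)&(u>365),"rack")
```

```text
tall [410. 195.] 266 zmed 0.088 [array([ 611.4, -240. ]), array([43.9, 17.3]), np.float64(5.6)] mean [ 0.6108 -0.2379  0.0862]
tall [155. 239.] 270 zmed 0.0786 [array([539.8, 234.3]), array([79.5, 10.3]), np.float64(10.3)] mean [0.5399 0.2337 0.0782]
tall [420. 236.] 274 zmed 0.0881 [array([ 534.9, -254.1]), array([17.1, 42.9]), np.float64(84.6)] mean [ 0.5352 -0.2523  0.0862]
tall [420. 279.] 273 zmed 0.0882 [array([ 457.8, -250.4]), array([43.9, 16.6]), np.float64(12.9)] mean [ 0.4583 -0.2487  0.0864]
slotwall [246. 221.] 470 zmed 0.0439 [array([570.5,  67.7]), array([95.9, 27.1]), np.float64(4.6)] mean [0.57   0.0674 0.0443]
plate [286. 218.] 8401 zmed 0.0164 [array([576.9, -10. ]), array([160.1, 210.2]), np.float64(4.6)] mean [ 0.5761 -0.0099  0.0214]
stand [166. 239.] 559 zmed 0.0287 [array([538.4, 233.3]), array([100. ,  37.7]), np.float64(9.5)] mean [0.5382 0.2256 0.0287]
rack [407. 240.] 1119 zmed 0.02 [array([ 531.7, -249.1]), array([235.3,  81.7]), np.float64(7.9)] mean [ 0.5282 -0.2482  0.0198]
rack [394. 199.] 42 zmed 0.0227 [array([ 609.9, -224.1]), array([35.6, 10.2]), np.float64(5.8)] mean [ 0.6084 -0.2242  0.0224]
rack [404. 275.] 36 zmed 0.0223 [array([ 458.2, -240.9]), array([10.9, 29.4]), np.float64(83.6)] mean [ 0.4591 -0.2394  0.0225]
```

View pics/b1.png

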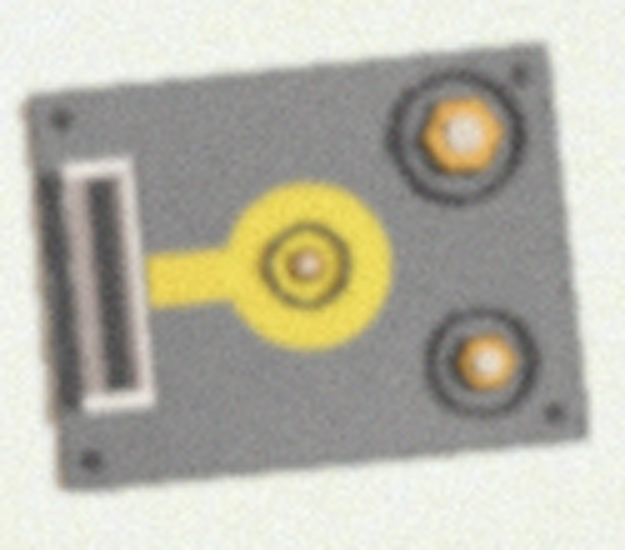

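View pics/b2.png

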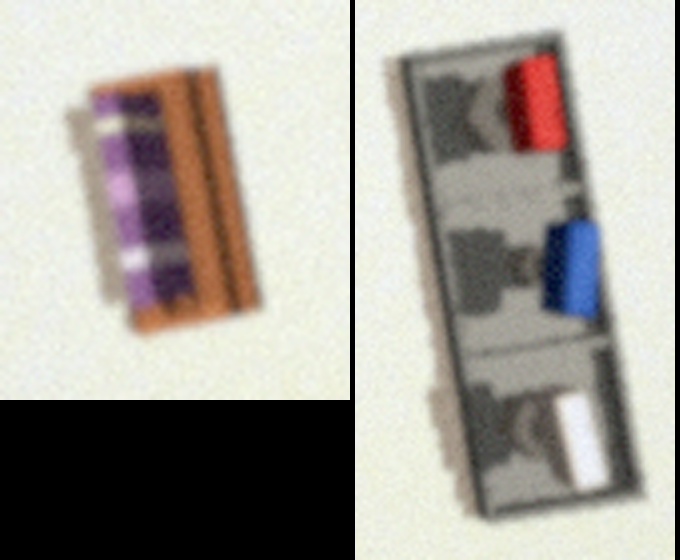

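The nut on the yellow disc, at about (287,218) in the top view, looks clearly the smallest, so I'll try the blue socket first. Next I'll work out the jaw angle.

```bash
cat >> h.py <<'E'
from scipy.spatial.transform import Rotation as R
def tool():
    s=manip.get_state(); q=s["ee_rot"]; M=R.from_quat([q[1],q[2],q[3],q[0]]).as_matrix()
    z=M[:,2]; return s,M,np.degrees(np.arctan2(z[1],z[0]))
E
python3 - <<'E'
from h import *
s,M,j=tool();print(M.round(3),j)
E
```

```text
[[ 0.934  0.     0.357]
 [-0.357  0.     0.934]
 [-0.    -1.     0.   ]] 69.09712192657308
```

Emit:
jog_arm --targets '[[0.05, [0.04, -0.036, 0], 0.09], [0.05, [0.04, -0.036, 0], 0.09], [0.05, [0.04, -0.036, 0], 0.09], [0.05, [0.04, -0.036, 0], 0.09], [0.05, [0.04, -0.036, 0], 0.09], [0.05, [0.04, -0.036, 0], 0.095], [0.05, [0.04, -0.036, 0], 0], [0.05, [0.04, -0.036, 0], 0], [0.05, [0.015, -0.015, 0], 0], [0.05, [0, 0, 0], 0]]' --force 40

```text
clock: 2.35
position: [0.5406, 0.2335, 0.248]
ee_rot: [0.704, -0.704, -0.063, 0.063]
contact_force: [-0.4, 0.5, -0.7]
width: 0.05
```

Run:
```python
from h import *
s,M,j=tool();print(s["position"],j,s["width"],s["clock"])
p,d,c=snap("wrist","c1");print(c)
```

```text
[0.54060422 0.2335038  0.24798568] 100.19525345254644 0.04998048284141332 2.35
{'mtx': array([[372.9981376 ,   0.        , 282.88898474],
       [  0.        , 372.9981376 , 211.62798939],
       [  0.        ,   0.        ,   1.        ]]), 'world_from_camera': array([[-1.77322067e-01, -9.44542584e-01, -2.76398609e-01,
         4.71014307e-01],
       [ 9.84152849e-01, -1.70118168e-01, -5.00297856e-02,
         2.21325354e-01],
       [ 2.34837966e-04, -2.80889863e-01,  9.59739980e-01,
         3.74317095e-01],
       [ 0.00000000e+00,  0.00000000e+00,  0.00000000e+00,
         1.00000000e+00]])}
```

View pics/c1.png

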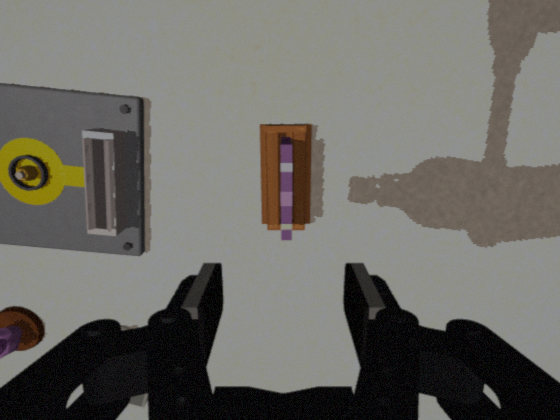

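The wrist view shows the slab edge-on at columns 281–292, rows 138–240. The slot is at (100,182), and the nut, seen obliquely, is at (27,172).

```bash
cat >> h.py <<'E'
def cloud(name,cam):
    f=np.load(f"pics/{name}.npz"); c={"mtx":f["mtx"],"world_from_camera":f["world_from_camera"]}
    v,u=np.mgrid[0:420,0:560]; d=f["d"]; P=at_depth(cam,np.c_[u.ravel(),v.ravel()],d.ravel(),c).reshape(420,560,3)
    P[d==0]=np.nan
    return P,u,v,f["p"],c
def comp(P,m,name,minA=40):
    n,l,st,c=cv2.connectedComponentsWithStats(m.astype(np.uint8)); 
    for i in range(1,n):
        if st[i,4]<minA: continue
        vv,uu=np.nonzero(l==i); Q=P[vv,uu]
        r=cv2.minAreaRect((Q[:,:2]*1000).astype(np.float32))
        print(name,np.round(c[i]),st[i,4],"zmed",np.median(Q[:,2]).round(4),[np.round(x,1) for x in r],"med",np.median(Q,0).round(4))
E
python3 - <<'E'
from h import *
P,u,v,p,c=cloud("c1","wrist"); Z=P[:,:,2]; x,y=P[:,:,0],P[:,:,1]
comp(P,(Z>.07)&(Z<.09)&(u>230)&(u<330)&(v<255),"slab")
comp(P,(Z>.02)&(Z<.035)&(u>230)&(u<330)&(v<255),"stand")
comp(P,(Z>.038)&(Z<.055)&(u>70)&(u<130)&(v<250)&(v>120),"slot")
comp(P,(Z>.010)&(Z<.05)&(u<170)&(v<265),"plate")
E
```

```text
slab [286. 190.] 1109 zmed 0.0786 [array([540.6, 236.1]), array([80. ,  9.2]), np.float64(10.4)] med [0.5376 0.2357 0.0786]
stand [285. 175.] 2851 zmed 0.0284 [array([539. , 235.8]), array([99.9, 37.1]), np.float64(10.4)] med [0.5341 0.2349 0.0284]
slot [100. 182.] 2420 zmed 0.0426 [array([571.5,  70.1]), array([96.7, 27.5]), np.float64(5.0)] med [0.5678 0.07   0.0426]
plate [ 70. 170.] 22590 zmed 0.016 [array([574.9,  25. ]), array([159.7, 144.4]), np.float64(4.6)] med [0.5674 0.0294 0.016 ]
```

Emit:
jog_arm --targets '[[0.05, [0, 0.002, -0.05], 0], [0.05, [0, 0, -0.05], 0], [0.05, [0, 0, -0.05], 0], [0.05, [0, 0, -0.035], 0], [0.05, [0, 0, 0], 0], [0.0, [0, 0, 0], 0], [0.0, [0, 0, 0], 0], [0.0, [0, 0, 0], 0], [0.0, [0, 0, 0], 0]]' --force 50

```text
clock: 3.52
position: [0.5414, 0.2368, 0.0655]
ee_rot: [0.705, -0.704, -0.065, 0.062]
contact_force: [-0.8, 1.1, 7.3]
width: 0.0084
```

Emit:
jog_arm --targets '[[0.0, [0, 0, 0.02], 0], [0.0, [0, 0, 0.04], 0], [0.0, [0, 0, 0.04], 0], [0.0, [0.005, -0.03, 0], -0.025], [0.0, [0.006, -0.034, 0], -0.025], [0.0, [0.006, -0.034, 0], -0.025], [0.0, [0.006, -0.034, 0], -0.023], [0.0, [0.007, -0.034, 0], 0], [0.0, [0, 0, 0], 0], [0.0, [0, 0, 0], 0]]'

```text
clock: 4.78
position: [0.5699, 0.0705, 0.1635]
ee_rot: [0.707, -0.706, -0.029, 0.029]
contact_force: [-0.4, 0.6, -0.9]
width: 0.0085
```

Run:
```python
from h import *
s,M,j=tool();print(s["position"],j,s["width"],s["contact_force"])
print(M.round(4))
for n in ["wrist","top","scene"]: snap(n,"d_"+n)
```

```text
[0.56986541 0.07045196 0.16346763] 94.66874414185168 0.008481304863246657 [-0.37117544  0.61839186 -0.9479131 ]
[[ 9.967e-01 -2.000e-04 -8.140e-02]
 [ 8.140e-02  8.000e-04  9.967e-01]
 [-2.000e-04 -1.000e+00  8.000e-04]]
```

View pics/d_wrist.png

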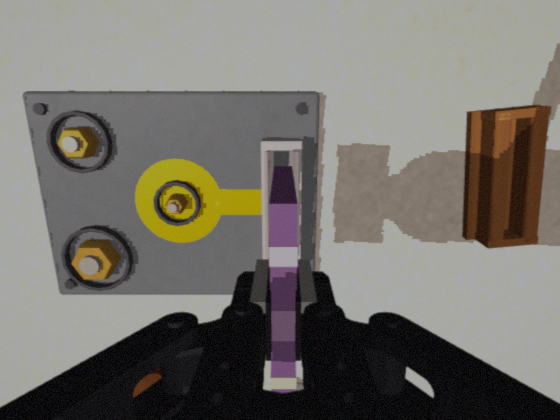

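View pics/d_scene.png

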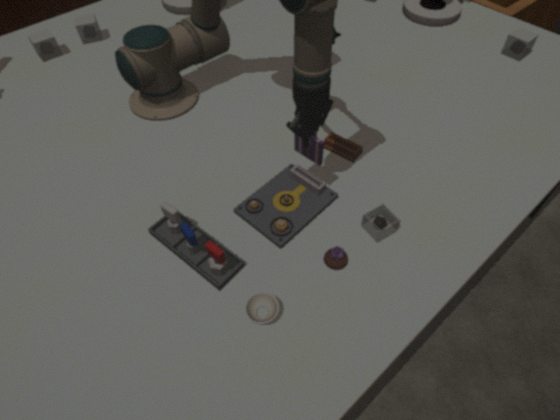

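Run:
```python
from h import *
P,u,v,p,c=cloud("d_wrist","wrist"); Z=P[:,:,2]
print(np.nanpercentile(Z[200:380,275:295],[1,50,99]))
# slab faces: near-top edge vs front lower
pr=p.astype(int); purple=(pr[:,:,2]>pr[:,:,1]+15)&(u>255)&(u<320)&(v>160)&(v<400)
comp(P,(Z>.17)&(Z<.19)&(u>255)&(u<315)&(v>200),"slabtop")
comp(P,(Z>.105)&(Z<.185)&(u>255)&(u<315)&(v<262)&(v>150),"slabfront")
comp(P,(Z>.035)&(Z<.055)&(u>240)&(u<335)&(v<262),"slotvis")
m=(Z>.035)&(Z<.055)&(u>240)&(u<335)&(v<262)&(v>130)
# per-row y profile at walls: fit left outer edge & right outer edge
for r in range(145,240,15):
    uu=np.nonzero(m[r])[0]
    if len(uu): print(r,P[r,uu[0]].round(4),P[r,uu[-1]].round(4), len(uu))
comp(P,(Z>.010)&(Z<.05)&(u<340)&(v<300),"plate")
P,u,v,p,c=cloud("d_top","top");Z=P[:,:,2]
comp(P,(Z>.1)&(Z<.2)&(u>200)&(u<290)&(v>180),"top slab?",20)
```

```text
[0.17453807 0.17668605 0.17805372]
slabtop [283. 298.] 6586 zmed 0.1768 [array([565.7,  70.2]), array([19.7, 73.2]), np.float64(86.1)] med [0.5606 0.0703 0.1768]
slabfront [282. 217.] 2587 zmed 0.1763 [array([544.6,  68.6]), array([31.4, 21.4]), np.float64(5.0)] med [0.5344 0.068  0.1763]
slotvis [278. 183.] 1976 zmed 0.0424 [array([565.3,  69. ]), array([83.9, 27.1]), np.float64(4.6)] med [0.546  0.0612 0.0424]
145 [0.5273 0.0531 0.0426] [0.5254 0.0794 0.0406] 41
160 [0.5373 0.0537 0.0415] [0.5351 0.0796 0.0421] 24
175 [0.5473 0.0544 0.042 ] [0.5451 0.0805 0.0426] 19
190 [0.5578 0.055  0.0415] [0.5557 0.0816 0.041 ] 15
205 [0.5685 0.0564 0.0408] [0.5666 0.0826 0.04  ] 11
220 [0.5788 0.0572 0.0427] [0.5769 0.0828 0.042 ] 10
235 [0.5902 0.0579 0.0415] [0.588  0.0839 0.0417] 10
plate [168. 184.] 51151 zmed 0.0159 [array([577.9,  -8.1]), array([159.9, 209.9]), np.float64(4.7)] med [ 0.562  -0.0172  0.0159]
```

Run:
```python
from h import *
P,u,v,p,c=cloud("d_wrist","wrist"); Z=P[:,:,2]
m=(Z>.1735)&(Z<.182)&(u>255)&(u<315)&(v>160)
L=[]
for r in range(195,395,8):
    uu=np.nonzero(m[r])[0]
    if len(uu): 
        a=at_z("wrist",[[uu[0]-.5,r],[uu[-1]+.5,r]],.1767,c); L.append(a.mean(0)); print(r,uu[0],uu[-1],a[:,:2].round(4).tolist(),p[r,uu[0]],)
vv=np.nonzero(m.any(1))[0];print(vv.min(),vv.max())
print(at_z("wrist",[[283,vv.min()-.5],[283,vv.max()+.5]],.1767,c))
L=np.array(L);print(np.polyfit(L[1:8,0],L[1:8,1],1), np.polyval(np.polyfit(L[1:8,0],L[1:8,1],1),.5699))
```

```text
203 269 296 [[0.5299, 0.0631], [0.5292, 0.0719]] [80 63 76]
211 269 296 [[0.5325, 0.0633], [0.5318, 0.0721]] [115  88 113]
219 269 296 [[0.5351, 0.0635], [0.5344, 0.0724]] [120  94 121]
227 269 296 [[0.5378, 0.0637], [0.5371, 0.0726]] [117  90 116]
235 269 296 [[0.5405, 0.0639], [0.5398, 0.0729]] [116  92 116]
243 269 296 [[0.5433, 0.0641], [0.5425, 0.0731]] [113  88 112]
251 269 296 [[0.5461, 0.0643], [0.5453, 0.0734]] [159 152 157]
259 269 296 [[0.5489, 0.0645], [0.5481, 0.0736]] [150 143 149]
267 269 296 [[0.5517, 0.0647], [0.551, 0.0739]] [81 67 80]
275 269 296 [[0.5546, 0.0649], [0.5539, 0.0742]] [59 41 59]
283 270 295 [[0.5575, 0.0654], [0.5568, 0.0741]] [65 43 66]
291 256 314 [[0.5609, 0.0609], [0.5592, 0.0807]] [62 60 57]
299 256 313 [[0.5639, 0.0611], [0.5623, 0.0807]] [62 60 58]
307 270 295 [[0.5665, 0.0661], [0.5658, 0.0749]] [29 22 30]
315 270 295 [[0.5696, 0.0663], [0.5689, 0.0752]] [32 29 31]
323 270 294 [[0.5728, 0.0665], [0.5721, 0.0751]] [26 23 32]
331 271 294 [[0.5759, 0.0671], [0.5752, 0.0754]] [64 52 67]
339 271 294 [[0.5791, 0.0673], [0.5784, 0.0757]] [63 50 63]
347 271 294 [[0.5824, 0.0676], [0.5817, 0.076]] [49 29 49]
355 271 294 [[0.5857, 0.0678], [0.585, 0.0763]] [88 59 93]
363 270 295 [[0.5891, 0.0677], [0.5883, 0.077]] [152 146 152]
371 271 295 [[0.5925, 0.0683], [0.5918, 0.0773]] [123  98 125]
379 270 295 [[0.596, 0.0682], [0.5952, 0.0776]] [166 165 153]
387 270 295 [[0.5995, 0.0684], [0.5987, 0.0779]] [166 166 157]
200 392
[[0.52839525 0.0675635  0.1767    ]
 [0.60152127 0.07356415 0.1767    ]]
[0.0816794  0.02424762] 0.07079670971272439
```

Emit:
jog_arm --targets '[[0.0, [0.003, -0.001, -0.02], 0], [0.0, [0, 0, -0.033], 0], [0.0, [0, 0, 0], 0], [0.0, [0, 0, 0], 0]]'

```text
clock: 5.42
position: [0.5737, 0.0697, 0.1112]
ee_rot: [0.707, -0.706, -0.03, 0.029]
contact_force: [0.6, 0.7, -1.0]
width: 0.008
```

Run:
```python
from h import *
s,M,j=tool();print(s["position"],j,s["width"],s["contact_force"])
p,d,c=snap("wrist","e_wrist")
P,u,v,p,c=cloud("e_wrist","wrist"); Z=P[:,:,2]
T=s["position"][2]+.0132
m=(abs(Z-T)<.004)&(u>240)&(u<325)&(v>150)
L=[]
for r in range(195,290,6):
    uu=np.nonzero(m[r])[0]
    if len(uu): L.append(at_z("wrist",[[uu[0]-.5,r],[uu[-1]+.5,r]],T,c).mean(0))
L=np.array(L);k=np.polyfit(L[:,0],L[:,1],1);vv=np.nonzero(m.any(1))[0]
e=at_z("wrist",[[283,vv.min()-.5]],T,c);print(len(L),k,e); x0=e[0,0]+.0399
print("slab",x0,np.polyval(k,x0))
m=(Z>.035)&(Z<.055)&(u>220)&(u<340)&(v<300)&(v>100)
L=[]
for r in range(130,260,8):
    uu=np.nonzero(m[r])[0]
    if len(uu)>3: q=(P[r,uu[0]]+P[r,uu[-1]])/2; w=P[r,uu[-1]]-P[r,uu[0]]; print(r,q.round(4),w.round(4))
comp(P,(Z>.010)&(Z<.05)&(u<350)&(v<330),"plate")
```

```text
[0.57371748 0.0697313  0.11116179] 94.75711103108213 0.00795105984308375 [ 0.60363824  0.65086748 -1.03188096]
15 [0.08322166 0.02233174] [[0.53190909 0.06675495 0.12436179]]
slab 0.5718090858918718 0.06991863752886557
146 [0.525  0.0659 0.042 ] [-0.0022  0.0264  0.0001]
154 [0.5292 0.0663 0.0412] [-0.0022  0.0266 -0.0005]
162 [0.5332 0.0663 0.0427] [-0.0022  0.0261 -0.    ]
170 [0.5376 0.0667 0.0416] [-0.0021  0.0264 -0.0005]
178 [0.5419 0.0671 0.0416] [-0.0021  0.0266 -0.0005]
186 [0.5463 0.0676 0.0416] [-0.0024  0.0262  0.001 ]
194 [0.5505 0.068  0.0421] [-0.0022  0.0263 -0.0001]
202 [0.555  0.0684 0.0418] [-0.0024  0.0265  0.0007]
210 [0.5595 0.0685 0.0421] [-0.0022  0.0261  0.0001]
218 [0.5644 0.0689 0.0411] [-0.0025  0.0264  0.0008]
226 [0.5688 0.0692 0.0417] [-0.0026  0.0264  0.0011]
234 [0.5732 0.0696 0.0425] [-0.0025  0.0265  0.0008]
242 [0.5782 0.0703 0.0416] [-0.0022  0.0263 -0.0001]
250 [0.5833 0.0707 0.041 ] [-0.0029  0.0265  0.0016]
258 [0.5876 0.0708 0.0422] [-0.0027  0.0259  0.0012]
plate [150. 193.] 70197 zmed 0.0159 [array([577.6,  -8.1]), array([159.5, 210. ]), np.float64(4.7)] med [ 0.56   -0.0147  0.0159]
```

View pics/e_wrist.png

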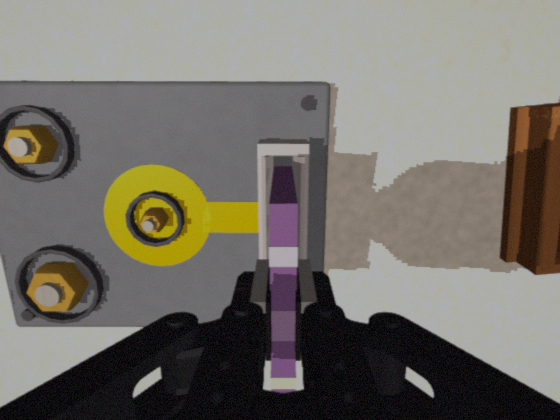

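Emit:
jog_arm --targets '[[0.0, [-0.0005, -0.0003, -0.008], 0], [0.0, [0, 0, -0.008], 0], [0.0, [0, 0, -0.004], 0], [0.0, [0, 0, 0], 0]]'

```text
clock: 5.98
position: [0.5723, 0.0688, 0.0898]
ee_rot: [0.707, -0.706, -0.029, 0.029]
contact_force: [-0.6, -0.5, -1.3]
width: 0.0085
```

Emit:
jog_arm --targets '[[0.0, [0, 0, -0.006], 0], [0.0, [0, 0, -0.006], 0], [0.0, [0, 0, -0.005], 0], [0.0, [0, 0, -0.002], 0], [0.0, [0, 0, 0], 0], [0.0, [0, 0, 0], 0]]'

```text
clock: 6.72
position: [0.5724, 0.0689, 0.0725]
ee_rot: [-0.706, 0.707, 0.029, -0.029]
contact_force: [-3.1, 0.3, 7.6]
width: 0.0077
```

Emit:
jog_arm --targets '[[0.035, [0, 0, 0], 0], [0.035, [0, 0, 0], 0], [0.035, [0, 0, 0.01], 0], [0.035, [0, 0, 0.04], 0], [0.035, [0, 0, 0.05], 0], [0.035, [0, -0.01, 0.05], 0], [0.035, [0, 0, 0], 0]]'

```text
clock: 7.6
position: [0.5755, 0.0584, 0.2267]
ee_rot: [-0.706, 0.707, 0.033, -0.025]
contact_force: [-0.1, -0.4, -0.1]
width: 0.0352
```

Run:
```python
from h import *
s,M,j=tool();print(s["position"],j,s["width"],s["contact_force"])
p,d,c=snap("wrist","f_wrist")
P,u,v,p,c=cloud("f_wrist","wrist"); Z=P[:,:,2]
comp(P,(Z>.07)&(Z<.1)&(v<270),"slab")
comp(P,(Z>.036)&(Z<.06)&(u>150)&(u<400)&(v<270),"slot")
comp(P,(Z>.010)&(Z<.05)&(u<350)&(v<330),"plate")
```

```text
[0.5755337  0.05839937 0.22665324] 94.68164314961909 0.03517770240209082 [-0.07873286 -0.36585177 -0.11313406]
slab [297. 191.] 1367 zmed 0.0856 [array([571.7,  68.9]), array([80.1,  9.4]), np.float64(4.8)] med [0.5679 0.0685 0.0856]
slot [296. 176.] 2194 zmed 0.0447 [array([571.5,  69.8]), array([95.9, 26.3]), np.float64(4.6)] med [0.5639 0.0656 0.0447]
plate [207. 167.] 37392 zmed 0.0159 [array([577.7,  -8.3]), array([158.8, 210. ]), np.float64(4.7)] med [ 0.5677 -0.0118  0.0159]
plate [  7. 201.] 775 zmed 0.0169 [array([ 608.2, -203.2]), array([73.2, 17.7]), np.float64(5.9)] med [ 0.6183 -0.1963  0.0169]
plate [  6. 320.] 211 zmed 0.0239 [array([ 741.5, -210.2]), array([26.3, 13.3]), np.float64(35.1)] med [ 0.7404 -0.2078  0.0239]
```

View pics/f_wrist.png

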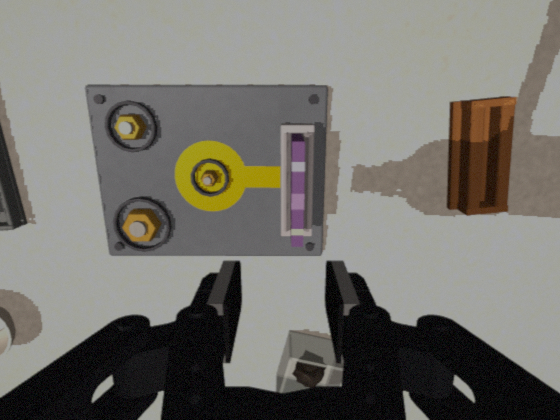

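The slab sits home in the slot, centred at (571.7, 68.9) mm with its top at 85.6 mm. Next is the blue socket.

Emit:
jog_arm --targets '[[0.045, [-0.006, -0.045, 0.01], -0.03], [0.045, [-0.007, -0.052, 0.01], -0.03], [0.045, [-0.007, -0.052, 0], -0.03], [0.045, [-0.007, -0.052, 0], -0.03], [0.045, [-0.007, -0.052, 0], -0.03], [0.045, [-0.006, -0.052, 0], -0.026], [0.045, [0, 0, 0], 0], [0.045, [0, 0, 0], 0]]'

```text
clock: 8.65
position: [0.532, -0.2453, 0.2399]
ee_rot: [0.707, -0.705, 0.034, -0.032]
contact_force: [0.0, 0.1, 0.9]
width: 0.0451
```

Run:
```python
from h import *
s,M,j=tool();print(s["position"],j,s["width"],s["contact_force"])
p,d,c=snap("wrist","g_wrist")
P,u,v,p,c=cloud("g_wrist","wrist"); Z=P[:,:,2]
comp(P,(Z>.082)&(Z<.1)&(v<270),"bars")
comp(P,(Z>.06)&(Z<.1)&(v<270),"bars2")
comp(P,(Z>.012)&(Z<.028)&(v<370),"rack",100)
print(silhouettes("socket_small","wrist")[0]["score"])
```

```text
[ 0.53198319 -0.24531126  0.23985161] 84.5968487074493 0.04511665805515336 [0.02518405 0.12685697 0.88457551]
bars [266.  99.] 1392 zmed 0.0884 [array([ 458.5, -249.4]), array([43.9, 16. ]), np.float64(11.6)] med [ 0.4578 -0.2494  0.0884]
bars [272. 202.] 1113 zmed 0.0883 [array([ 535.5, -253.2]), array([15.6, 43.6]), np.float64(84.6)] med [ 0.534  -0.2528  0.0883]
bars [296. 267.] 87 zmed 0.0863 [array([ 590.8, -239.9]), array([15. ,  3.3]), np.float64(87.0)] med [ 0.591  -0.239   0.0863]
bars2 [266.  99.] 1401 zmed 0.0884 [array([ 458.5, -249.4]), array([43.9, 16. ]), np.float64(11.6)] med [ 0.4578 -0.2493  0.0884]
bars2 [272. 200.] 1206 zmed 0.0882 [array([ 535.5, -253.2]), array([15.6, 43.7]), np.float64(84.6)] med [ 0.5321 -0.2527  0.0882]
bars2 [295. 262.] 282 zmed 0.0759 [array([ 594.3, -237.3]), array([20.2, 10.9]), np.float64(59.8)] med [ 0.5907 -0.2398  0.0759]
rack [272. 155.] 4338 zmed 0.0198 [array([ 532. , -247.4]), array([234.5,  80.2]), np.float64(7.9)] med [ 0.4974 -0.2571  0.0198]
rack [490. 202.] 20640 zmed 0.0157 [array([580.3, -44.7]), array([160.2, 138.1]), np.float64(4.6)] med [ 0.5714 -0.0437  0.0157]
rack [295. 245.] 234 zmed 0.0201 [array([ 601.8, -238.7]), array([18.1, 41.5]), np.float64(3.4)] med [ 0.5945 -0.2381  0.0201]
rack [322. 283.] 214 zmed 0.0194 [array([ 643.2, -213.3]), array([ 5.5, 29.2]), np.float64(7.2)] med [ 0.6421 -0.2139  0.0194]
rack [308. 356.] 139 zmed 0.0231 [array([ 729. , -234.4]), array([55.1, 16.7]), np.float64(87.7)] med [ 0.725  -0.2352  0.0231]
0.83
```

View pics/g_wrist.png

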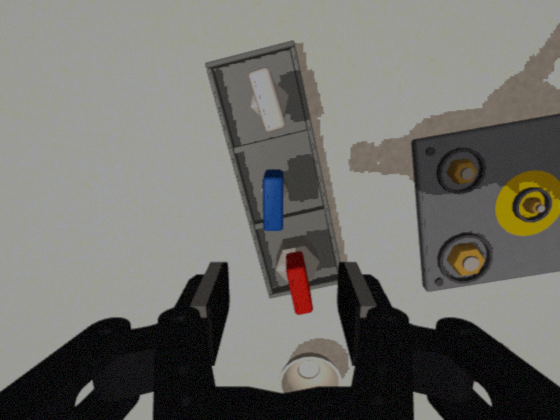

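Emit:
jog_arm --targets '[[0.045, [0.0035, -0.008, -0.03], 0], [0.045, [0, 0, -0.05], 0], [0.045, [0, 0, -0.05], 0], [0.045, [0, 0, -0.04], 0], [0.045, [0, 0, 0], 0], [0.0, [0, 0, 0], 0], [0.0, [0, 0, 0], 0], [0.0, [0, 0, 0], 0], [0.0, [0, 0, 0], 0]]' --force 50

```text
clock: 9.88
position: [0.5377, -0.2547, 0.0736]
ee_rot: [-0.706, 0.707, -0.032, 0.035]
contact_force: [1.0, 1.4, 6.4]
width: 0.0153
```

Emit:
jog_arm --targets '[[0.0, [0, 0, 0.03], 0], [0.0, [0, 0, 0.05], 0], [0.0, [0, 0.01, 0.02], 0.03], [0.0, [0.008, 0.045, 0], 0.03], [0.0, [0.008, 0.048, 0], 0.03], [0.0, [0.009, 0.048, 0], 0.03], [0.0, [0.009, 0.048, 0], 0.03], [0.0, [0.008, 0.046, 0], 0.026], [0.0, [0, 0, 0], 0], [0.0, [0, 0, 0], 0]]'

```text
clock: 11.12
position: [0.5779, -0.0094, 0.1715]
ee_rot: [-0.706, 0.707, 0.029, -0.029]
contact_force: [-1.0, -0.1, -0.8]
width: 0.0153
```

Run:
```python
from h import *
s,M,j=tool();print(s["position"],j,s["width"],s["contact_force"]);print(M[:,1])
p,d,c=snap("wrist","i_wrist"); snap("scene","i_scene")
```

```text
[ 0.57794856 -0.00938538  0.17150889] 94.7443855287172 0.015321980017448162 [-0.96774877 -0.05117621 -0.76247686]
[-3.32442526e-05 -7.46772412e-04 -9.99999721e-01]
```

View pics/i_wrist.png

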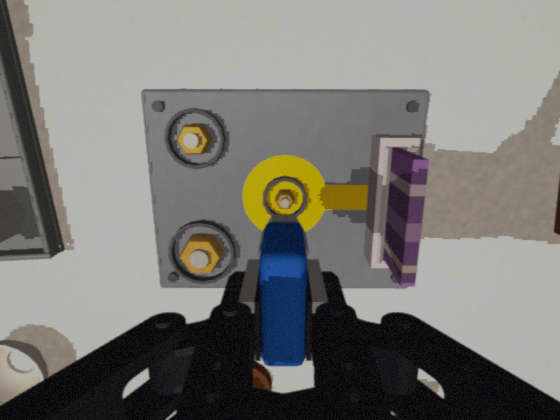

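View pics/i_scene.png

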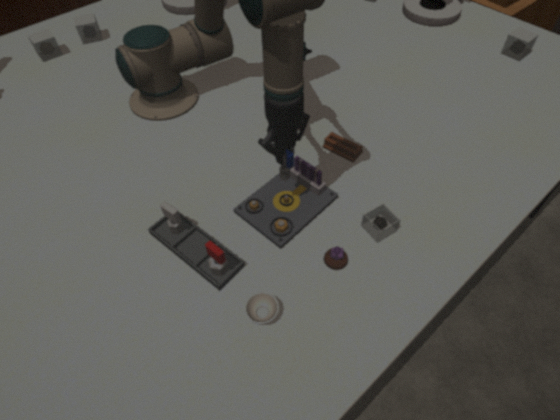

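```bash
cat > m.py <<'E'
from h import *
def run(name,T):
    P,u,v,p,c=cloud(name,"wrist"); Z=P[:,:,2]
    blue=(p[:,:,2].astype(int)>p[:,:,0]+40)
    m=blue&(abs(Z-T)<.003)
    if m.sum()<50: print("zs",np.nanpercentile(Z[blue],[5,50,95])); return
    T=np.median(Z[m]); m=blue&(abs(Z-T)<.002)
    r=rect("wrist",m,T,c); print("bar top",T.round(4),m.sum(),[np.round(x,1) for x in r])
    comp(P,(Z>.010)&(Z<.05)&(u<440)&(u>130)&(v<300),"plate",5000)
    # collar top ring & nut
    yel=(p[:,:,0].astype(int)>p[:,:,2]+60)
    # collar: Z ~ .023
    m=(abs(Z-.0235)<.003)&(np.hypot(P[:,:,0]-.5777,P[:,:,1]+.008)<.03)
    comp(P,m,"collar",60)
E
python3 -c "
from m import *
run('i_wrist',.186)"
```

```text
bar top 0.1863 4901 [array([575. ,  -9.2]), array([43.1, 15.4]), np.float64(5.0)]
plate [275. 176.] 45248 zmed 0.0159 [array([577.3,  -8.2]), array([159. , 210.7]), np.float64(4.8)] med [ 0.5583 -0.0204  0.0159]
collar [284. 194.] 422 zmed 0.0234 [array([575.7,  -8.3]), array([30.1, 33.7]), np.float64(2.7)] med [ 0.5724 -0.0092  0.0234]
```

Emit:
jog_arm --targets '[[0.0, [0.0022, 0.001, -0.02], 0], [0.0, [0, 0, -0.03], 0], [0.0, [0, 0, -0.015], 0], [0.0, [0, 0, 0], 0], [0.0, [0, 0, 0], 0]]'

```text
clock: 11.85
position: [0.5811, -0.0086, 0.1072]
ee_rot: [-0.706, 0.707, 0.029, -0.028]
contact_force: [0.0, -0.3, -0.8]
width: 0.0155
```

Run:
```python
from m import *
s,M,j=tool();print(s["position"],j,s["width"],s["contact_force"])
snap("wrist","j_wrist"); run("j_wrist",s["position"][2]+.0148)
```

```text
[ 0.58114754 -0.00860372  0.10720577] 94.67641098987148 0.01554981819946624 [ 0.02473927 -0.3127411  -0.76493627]
bar top 0.122 4897 [array([578.1,  -8.5]), array([43.2, 15.4]), np.float64(4.8)]
plate [280. 179.] 59956 zmed 0.0159 [array([566.8, -14.2]), array([136.7, 189.4]), np.float64(4.7)] med [ 0.5522 -0.0143  0.0159]
collar [284. 209.] 580 zmed 0.0234 [array([573.9,  -8.6]), array([26.7, 33.4]), np.float64(3.5)] med [ 0.5689 -0.0091  0.0234]
```

View pics/j_wrist.png

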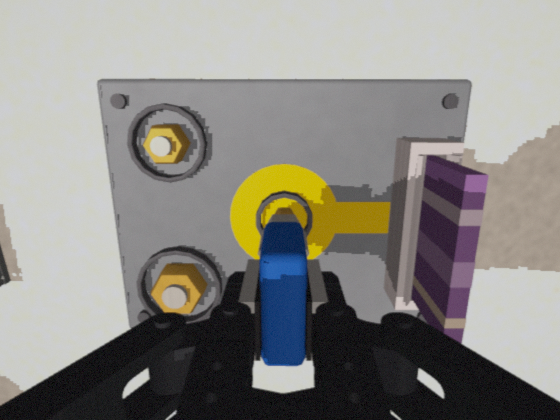

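Emit:
jog_arm --targets '[[0.0, [-0.001, 0.0002, -0.004], 0], [0.0, [0, 0, -0.003], 0], [0.0, [0, 0, -0.003], 0], [0.0, [0, 0, -0.002], 0], [0.0, [0, 0, 0], 0]]'

```text
clock: 12.52
position: [0.5792, -0.0079, 0.0941]
ee_rot: [0.707, -0.706, -0.029, 0.029]
contact_force: [-0.7, -0.8, -1.0]
width: 0.0154
```

Emit:
jog_arm --targets '[[0.0, [0, 0, -0.004], 0], [0.0, [0, 0, -0.004], 0], [0.0, [0, 0, -0.004], 0], [0.0, [0, 0, 0], 0]]'

```text
clock: 13.02
position: [0.5794, -0.0079, 0.0836]
ee_rot: [-0.707, 0.707, 0.029, -0.029]
contact_force: [-2.8, 1.2, 7.9]
width: 0.0152
```

Emit:
jog_arm --targets '[[0.0, [0, 0, -0.001], 0], [0.0, [0, 0, 0], 0], [0.0, [0, 0, 0], 0], [0.0, [0, 0, 0], 0]]'

```text
clock: 13.52
position: [0.5794, -0.0079, 0.0835]
ee_rot: [-0.706, 0.707, 0.029, -0.029]
contact_force: [-2.9, 0.1, 12.8]
width: 0.0155
```

Run:
```python
from m import *
s,M,j=tool();print(s["position"],j,s["width"],s["contact_force"],M[:,1])
p,d,c=snap("wrist","k_wrist"); run("k_wrist",s["position"][2]+.0148)
P,u,v,p,c=cloud("k_wrist","wrist");Z=P[:,:,2];comp(P,(Z>.078)&(Z<.093)&(u>380),"slab")
snap("scene","k_scene"); snap("top","k_top")
P,u,v,p,c=cloud("k_top","top");Z=P[:,:,2]
comp(P,(Z>.07)&(Z<.11)&(u>365)&(u<445)&(v>150)&(v<310),"others")
a=cv2.resize(p[160:310,200:450],None,fx=3,fy=3);cv2.imwrite("pics/k_crop.png",cv2.convertScaleAbs(a[:,:,::-1],alpha=1.7))
```

```text
[ 0.57944705 -0.00789223  0.08353212] 94.7159355790934 0.015488467040402548 [-2.89133297  0.07051106 12.76578019] [ 1.09843628e-03 -9.91618381e-05 -9.99999392e-01]
bar top 0.0983 4928 [array([576.2,  -7.8]), array([43.5, 15.5]), np.float64(4.8)]
plate [285. 182.] 61863 zmed 0.0159 [array([559.2, -13. ]), array([121.5, 169.8]), np.float64(4.7)] med [ 0.5473 -0.0098  0.0159]
collar [281. 224.] 715 zmed 0.0234 [array([573.9,  -8.8]), array([26.7, 33.8]), np.float64(10.7)] med [ 0.5685 -0.0103  0.0234]
collar [283. 218.] 99 zmed 0.0236 [array([567.8,  -8.7]), array([ 3.4, 15.4]), np.float64(7.1)] med [ 0.5667 -0.0084  0.0236]
slab [489. 268.] 5946 zmed 0.0853 [array([565.3,  68.2]), array([67.6, 11.3]), np.float64(4.1)] med [0.5604 0.0664 0.0853]
others [410. 195.] 267 zmed 0.088 [array([ 611.5, -239.7]), array([44., 17.]), np.float64(6.4)] med [ 0.611  -0.2371  0.088 ]
others [420. 279.] 280 zmed 0.0882 [array([ 457.6, -250.4]), array([44.3, 17. ]), np.float64(13.2)] med [ 0.4583 -0.2483  0.0882]
```

View pics/k_wrist.png

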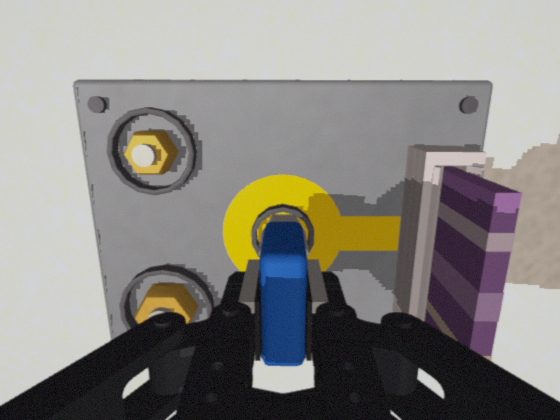

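View pics/k_crop.png

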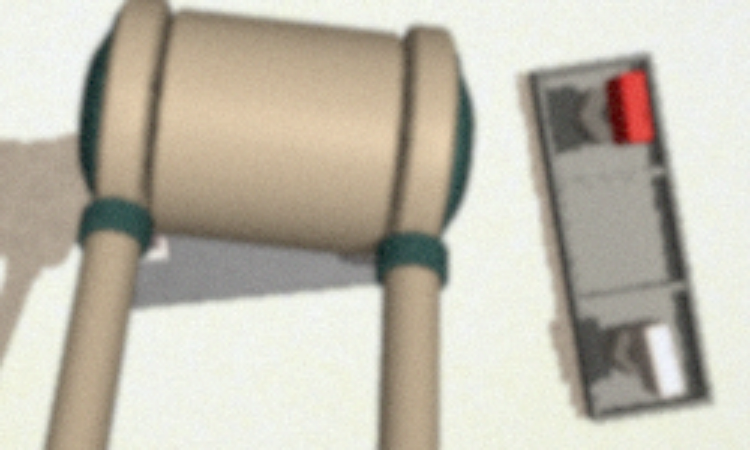

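The socket is home: its bar top at 98.3 mm puts the base at about 15 mm, on the plate. The slab top reads 85.3 mm, and red and white still stand in the rack, so I'm handing in.

```bash
python3 -c "
from rig import *
print(sign_off()); print(manip.get_state()['clock'])"
```

```text
the job is handed in; nothing more can be done
None
the job is handed in; nothing more can be done
```

I lifted the slab from its stand and slid it into the clamp slot. I then put the blue 13 mm socket fully over the clamp nut and handed in still gripping and pressing it. The clock stood at about 13.7 s of the 64 s; `sign_off` gives no verdict.

- **Slab:** its top read 85.3–85.6 mm, so its lower edge is at the 15 mm floor. It was within about 1 mm of the slot centre, and its yaw was within 0.2° of the clamp's after release. One last reading gave 4.1°, but only part of the slab was in view.
- **Fitting socket:** the nut on the yellow disc looked the smallest, so I tried blue first, and it passed the nut's top and collar without resistance. Its lower end is about 15 mm above the bench, on the plate, and about 1 mm from the nut's axis. It reads upright, with 12.8 N of upward contact force from my push and the fingers 15.5 mm apart on the bar.
- **Other sockets and bystanders:** red and white never moved and stand upright in their wells, bar tops at 88 mm. I steered clear of the specimen box, crystal and dish but did not measure them again at the end.
- **Disagreements:** the top and wrist cameras differed by up to about 2 mm. The tool reads about 3 mm farther along x than the bar centre seen by the wrist camera, so I used wrist-camera positions to align the socket.

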